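Swap the odd vial in the surgery kit

ROBOT

A 6-joint arm with a two-finger parallel gripper is mounted at the origin on the work surface. World frame = base frame: x ahead of the robot, y to its left, z up, the work surface at z = 0. Lengths are in m, angles in degrees, forces in N, time in s.
With the tool pointing down it reaches from about 0.375 to 0.9 m from the base axis. Payload 3.1 kg.
Tool frame: the origin (TCP) lies on the centre line of the jaws, within the pads' length; the fingertips stand 11 mm ahead of it and the grasp point (between the pads) lies 8 mm behind it; z points along the fingers, y is the line along which they close (so a half turn about z gives the same grasp; the last joint's range is limited). The gripper opens to 87 mm and grips with 3 to 60 N. Pads are 19 mm wide; open, the fingers measure 117 mm over their backs; the gripper's body (75 mm by 190 mm) begins 51 mm behind the grasp point.
Start: joints at [57.267, 30.224, 82.088, -0, 67.689, -10.227], TCP at [0.239, 0.577, 0.234] pointing down, gripper open.
Joint ranges: [-176.69, 176.69], [-43.24, 126.21], [12.49, 139.97], [-82, 262], [0, 151.66], [-163.58, 163.58]. Speed limits (degrees/s): [159.86, 159.86, 180, 180, 180, 180].

INTERFACE

Orientations are given as a 3x3 rotation matrix whose columns are the frame's x, y, z axes.
In Python, from rig import * gives the robot as it stands.
- The arm moves only by the shell command python3 -m inch 'ROWS'. ROWS is JSON, a list of rows, each an object of numbers: "gripper": the opening in per cent of the stroke, from 0 (shut) to 100 (fully open); "dx", "dy", "dz": the shift along the tool's x, y, z in mm; "turn": the turn about the tool's z in rad. A call has 1 to 12 rows; each row is the pose to reach, as a shift and turn from the pose commanded when the call began, along the tool's axes at that moment; what a row does not reach only later rows make up. A row lasts 1/10 s, in which the tool goes at most 50 mm and 8.59 degrees, less where a joint would pass 70% of its speed; a pose out of reach is approached as far as the arm can. A call with a gripper value outside its range is refused whole. The fingers move at their own pace and stop on an object; the grip force is fixed at half the most. Time passes only in rows, so rows that repeat a pose let the fingers close. It gives the time, the measured TCP pose, the force and the opening at its end, in the units of the state.
- read_state(): the state, without advancing time (a new reading comes with each control period).
- capture(name): name is "scene" or "top" or "wrist"; returns the picture (420x560x3 uint8, red, green, blue); there is no depth.
- get_calibration(name): a dict with "camera_matrix" (3x3 intrinsics, pixels), "world_to_cam" (4x4, takes a point from world to camera coordinates); the wrist camera has in their place "T_tool_cam" (4x4, takes a point from camera to tool coordinates, whose origin is the TCP and whose axes are the flange's). Camera axes: x right, y down, z forward; pixel columns grow to the right and rows downward; lengths in m; the calibration is good to about 2 mm. A picture is of the moment at which its call begins: read the wrist's pose just before it. get_calibration takes no time and is no camera call.
- hand_in(): hands the job in, once; it reports no verdict.
Trained networks look in the newest picture that a camera, given by its name, has taken for a name from the list of things; names that differ only in an ending like _2 or _b are one class to them, and where a whole thing is asked for, a point or a joint stands for the part that bears it (a point fixed in the world has none). Each returns a list of dicts, best first, with "score" (0 to 1); they miss things now and then, are a little off and sometimes report something else, mostly with a low value. They report only what shows in the picture. A call takes as long as a camera call. They do not tell look-alikes from the thing itself.
- recognise(camera, query): "extent" ([centre column, centre row, width, height] in pixels, round what is visible of it).
The state is a dict: "time_s": time; "joint_positions": joint angles; "qvel": joint speeds; "tau": joint torques, N m; "position": TCP position; "tcp_rot": TCP orientation; "force": force on the tool from outside, world axes, zero at the start; "moment": the same for the moment, N m; "opening": opening from 0.0 (shut) to 1.0 (fully open).
Only numpy, scipy, OpenCV 4.12 (cv2) and the standard library are available. Lean on these libraries where they do the work, as an engineer would, in place of code of your own. Each camera call takes 0.05 s, during which the arm holds its last target. There are 200 camera calls.

TASK

The four-vial kit in the white tray should hold blue-capped vials only, but one of its vials has an orange cap. Move that orange-capped vial to the yellow returns tray, and put the blue-capped vial from the grey stock rack in its place in the kit. Both vials must end standing upright on the floor of their new places; they are glass, so set them down gently rather than dropping them, and do not tip them over on the way.

Things in the scene. Friction and masses are not known exactly. Their poses are not given: they have to be found in the camera images.
- odd_vial_center (a point): The wrong vial: the only orange-capped one of the four in the white kit tray (another orange one belongs in stock). White, 34 mm in diameter, 70 mm high (straight body to 54 mm, then neck and cap), 50 to 100 g. Point: its centre, 35 mm above its underside; z up the vial. At the start its x axis points across the row. 
- good_vial_center (a point): The replacement: the only blue-capped vial in the grey stock rack, a row of four, 64 mm apart. White, 34 mm in diameter, 70 mm high (straight body to 54 mm, then neck and cap), 50 to 100 g. Point: its centre, 35 mm above its underside; z up the vial. At the start its x axis points across the row. Fingers have room across the row. The rack has 3 mm floors and walls 20 mm high.
- kit_place (a point): The kit compartment where the wrong vial starts and the replacement belongs. Point: centre of its floor, 9 mm above the table. 54 mm square inside, walls 3 mm thick and 11 mm above this floor. Four compartments stand in a row, 64 mm apart; the others hold blue-capped vials. x points across the row, where fingers have room, y along it, z up.
- returns_floor (a point): The yellow returns tray, empty. Point: centre of its floor, 3 mm above the table. 114 mm square inside, walls 3 mm thick rising 15 mm above this floor; x and y run along its sides, z up.
There are look-alikes about, which are no part of the job. Of the things that look like the part that bears returns_floor, take the one that is farthest to the robot's left at the start.

How it is judged:
By the outcome, as a careful person would: the job done as asked, in the order asked, and still so for the second after the job is handed in, with the robot touching nothing.
It also fails if it takes over 56 s, if anything falls off the work surface, if the arm or the gripper's body presses on something with over 40 N, if the wrist force passes 120 N, or if a joint passes its speed limit or range.

## Working session

There is one attempt and no reset: what is moved stays moved. The work goes in short steps, Python scripts to look and compute and a shell command to move; the robot and the scene stay as the last step left them, time stands still between calls to the robot, and variables do not carry over. Pictures are saved under pics/ and viewed, on a budget of 10 in all, crops included, one or two more only if the job needs it, and the job is handed in when it is done.

```bash
ls; mkdir -p pics; python3 - <<'E'
from rig import *
import cv2, numpy as np
ims=[]
for n in ("scene","top"):
    im=capture(n); cv2.imwrite(f"pics/{n}0.png",im[:,:,::-1])
    for q in ("odd_vial_center","good_vial_center","kit_place","returns_floor"):
        print(n,q,[(round(d["score"],2),np.round(d["extent"]).astype(int).tolist()) for d in recognise(n,q)])
for n in ("scene","top","wrist"):
    print(n,{k:np.round(v,4).tolist() for k,v in get_calibration(n).items()})
s=read_state();print(s)
E
```

```text
pics
scene odd_vial_center [(0.75, [250, 270, 23, 46])]
scene good_vial_center [(0.66, [375, 232, 18, 44])]
scene kit_place [(0.94, [256, 290, 46, 40])]
scene returns_floor [(0.77, [134, 280, 114, 82]), (0.73, [362, 183, 83, 51]), (0.55, [260, 180, 80, 50])]
top odd_vial_center [(0.81, [355, 205, 25, 22])]
top good_vial_center [(0.72, [257, 126, 19, 28])]
top kit_place [(0.79, [351, 207, 34, 33]), (0.74, [153, 177, 86, 84])]
top returns_floor [(0.83, [152, 176, 89, 82]), (0.71, [192, 286, 75, 74]), (0.58, [387, 308, 81, 81])]
scene {'camera_matrix': [[504.7635, 0.0, 288.3441], [0.0, 504.7635, 209.4171], [0.0, 0.0, 1.0]], 'world_to_cam': [[0.8938, 0.4484, -0.0116, -0.4606], [0.2573, -0.5339, -0.8054, -0.0408], [-0.3673, 0.7169, -0.5926, 1.0137], [0.0, 0.0, 0.0, 1.0]]}
top {'camera_matrix': [[384.0336, 0.0, 282.453], [0.0, 384.0336, 202.6259], [0.0, 0.0, 1.0]], 'world_to_cam': [[0.0104, -0.9994, 0.0327, 0.0411], [-0.9894, -0.015, -0.1446, 0.4907], [0.145, -0.0309, -0.989, 0.6306], [0.0, 0.0, 0.0, 1.0]]}
wrist {'camera_matrix': [[292.5984, 0.0, 281.8647], [0.0, 292.5984, 208.6135], [0.0
[... 230 characters left out ...]
  8.20905267e+01, -1.20662730e-03,
        6.76898824e+01, -1.02257876e+01]), 'qvel': array([ 0.10549093, -0.07600222,  0.02675889,  0.03614887, -0.12252761,
       -0.00642443]), 'tau': array([-1.05340583e-03, -4.39608014e+01, -1.76790655e+01,  6.32883562e-02,
        5.15309349e-02, -4.41279406e-05]), 'position': array([0.23916438, 0.57737034, 0.23351374]), 'tcp_rot': array([[-9.23846427e-01,  3.82763345e-01, -3.71801531e-05],
       [ 3.82763347e-01,  9.23846422e-01, -9.38780281e-05],
       [-1.58431663e-06, -1.00960081e-04, -9.99999995e-01]]), 'force': array([ 0.28948113, -0.58835927, -0.54137442]), 'moment': array([ 0.03601429, -0.00958458, -0.0096789 ]), 'opening': 1.0011806288115384}
```

View pics/top0.png

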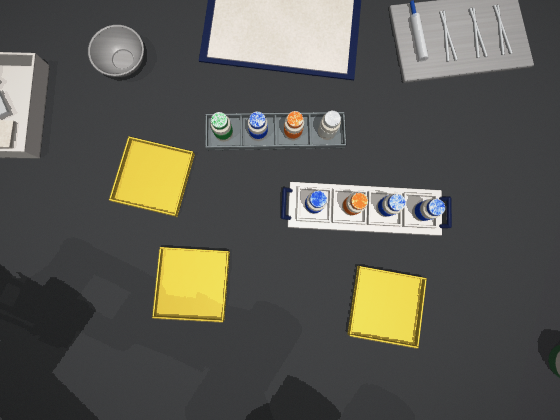

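View pics/scene0.png

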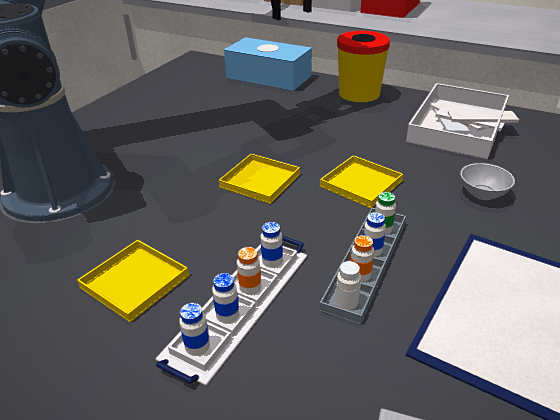

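The leftmost tray in the top view (152,176) is the returns tray. The kit's orange vial is at (356,203), and the stock's blue one at (257,125). Next I'll compute their positions.

```bash
cat > h.py <<'E'
from rig import *
import cv2, numpy as np
def cam(n,s=None):
    c=get_calibration(n);K=c["camera_matrix"]
    if n=="wrist":
        T=np.eye(4);T[:3,:3]=s["tcp_rot"];T[:3,3]=s["position"]
        return K,np.linalg.inv(T@c["T_tool_cam"])
    return K,c["world_to_cam"]
def plane(KW,px,z):
    K,W=KW;R=W[:3,:3];o=-R.T@W[:3,3];d=R.T@np.linalg.inv(K)@[*px,1];return o+d*(z-o[2])/d[2]
def proj(KW,X):
    K,W=KW;p=K@(W[:3,:3]@X+W[:3,3]);return p[:2]/p[2]
def tri(a,pa,b,pb):
    P=[k@w[:3] for k,w in (a,b)];X=cv2.triangulatePoints(P[0],P[1],np.float64(pa),np.float64(pb)).ravel();return X[:3]/X[3]
def blobs(im,lo,hi,amin=40):
    m=cv2.inRange(cv2.cvtColor(im,cv2.COLOR_RGB2HSV),lo,hi)
    return [c for c in cv2.findContours(m,cv2.RETR_EXTERNAL,cv2.CHAIN_APPROX_NONE)[0] if cv2.contourArea(c)>amin]
def shift(target,s):
    return np.round(s["tcp_rot"].T@(np.array(target)-s["position"])*1000,1)
E
python3 - <<'E'
from h import *
t=cv2.imread("pics/top0.png")[:,:,::-1].copy()
T=cam("top");S=cam("scene")
print("odd",tri(T,(355,205),S,(250,270)),"good",tri(T,(257,126),S,(375,232)))
for c in blobs(t,(22,100,100),(35,255,255),1000):
    w=[plane(T,p,.018)[:2] for p in cv2.boxPoints(cv2.minAreaRect(c))]
    w=np.array(w);print("yellow",w.mean(0).round(4),np.linalg.norm(w[1]-w[0]).round(3),np.degrees(np.arctan2(*(w[1]-w[0])[::-1])).round(1))
for nm,lo,hi in(("orange",(5,150,100),(18,255,255)),("blue",(105,120,80),(130,255,255)),("green",(40,60,60),(90,255,255))):
    for c in blobs(t,lo,hi,60):
        (u,v),r=cv2.minEnclosingCircle(c);print(nm,round(u),round(v),round(r,1),plane(T,(u,v),.075)[:2].round(3))
for c in blobs(t,(0,0,150),(180,60,255),1500):
    w=np.array([plane(T,p,.02)[:2] for p in cv2.boxPoints(cv2.minAreaRect(c))]);print("white",w.mean(0).round(4),w.round(3).tolist())
E
```

```text
odd [ 0.48858407 -0.07609908  0.04335981] good [0.62657477 0.094534   0.04058423]
yellow [ 0.3148 -0.1365] 0.124 -9.3
yellow [0.3497 0.2026] 0.122 -1.2
yellow [0.5378 0.2796] 0.122 -9.5
orange 358 201 8.2 [ 0.49  -0.075]
orange 295 119 8.2 [0.626 0.029]
blue 423 211 9.3 [ 0.474 -0.183]
blue 318 199 8.4 [ 0.491 -0.009]
blue 284 67 70.3 [0.72  0.048]
green 222 129 10.2 [0.607 0.15 ]
white [ 0.485  -0.1024] [[0.45, 0.038], [0.531, 0.034], [0.52, -0.245], [0.439, -0.237]]
white [0.6709 0.5272] [[0.764, 0.568], [0.765, 0.507], [0.578, 0.488], [0.577, 0.546]]
white [0.774  0.3594] [[0.822, 0.412], [0.825, 0.314], [0.726, 0.308], [0.723, 0.404]]
white [ 0.8253 -0.2961] [[0.882, -0.159], [0.926, -0.424], [0.767, -0.429], [0.727, -0.172]]
white [0.8242 0.0546] [[0.758, 0.191], [0.908, 0.184], [0.89, -0.086], [0.74, -0.071]]
```

```bash
python3 -m inch '[{"dx":-40,"dy":-42,"dz":3,"turn":0.1},{"dx":-80,"dy":-85,"dz":6,"turn":0.2},{"dx":-120,"dy":-127,"dz":9,"turn":0.3},{"dx":-160,"dy":-170,"dz":12,"turn":0.4},{"dx":-200,"dy":-212,"dz":14,"turn":0.5},{"dx":-240,"dy":-254,"dz":17,"turn":0.6},{"dx":-280,"dy":-296,"dz":20,"turn":0.7},{"dx":-320,"dy":-339,"dz":23,"turn":0.8},{"dx":-360,"dy":-381,"dz":26,"turn":0.9},{"dx":-400,"dy":-424,"dz":29,"turn":1.0},{"dx":-440,"dy":-466,"dz":32,"turn":1.1},{"dx":-480,"dy":-508,"dz":34,"turn":1.216}]'; python3 -m inch '[{},{},{}]'; python3 - <<'E'
from h import *
s=read_state();print(s["time_s"],s["position"],s["tcp_rot"][:2].round(3),shift((.488,-.076,.2),s))
w=capture("wrist");cv2.imwrite("pics/w1.png",w[:,:,::-1])
for q in ("odd_vial_center","kit_place"):print(q,[(round(d["score"],2),np.round(d["extent"]).astype(int).tolist()) for d in recognise("wrist",q)])
E
```

```text
0.5 [0.23916438 0.57737034 0.23351374] [[-0.924  0.383 -0.   ]
 [ 0.383  0.924 -0.   ]] [-480.  -508.4   33.6]
odd_vial_center []
kit_place []invalid input
invalid input
```

View pics/w1.png

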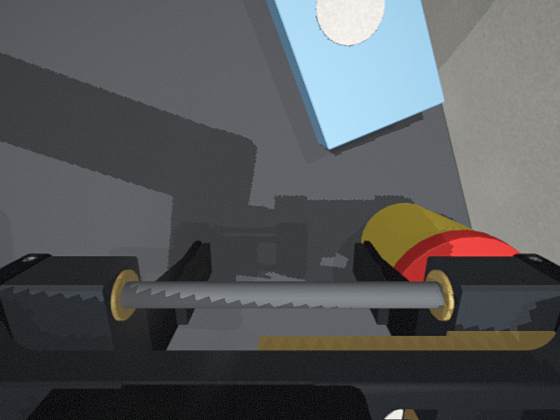

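The wrist picture shows only the start area because both moves were refused. The rows probably need every key, so I'll include them all.

```bash
python3 -m inch '[{"gripper":100,"dx":-40,"dy":-42,"dz":3,"turn":0.1},{"gripper":100,"dx":-80,"dy":-85,"dz":6,"turn":0.2},{"gripper":100,"dx":-120,"dy":-127,"dz":9,"turn":0.3},{"gripper":100,"dx":-160,"dy":-170,"dz":12,"turn":0.4},{"gripper":100,"dx":-200,"dy":-212,"dz":14,"turn":0.5},{"gripper":100,"dx":-240,"dy":-254,"dz":17,"turn":0.6},{"gripper":100,"dx":-280,"dy":-296,"dz":20,"turn":0.7},{"gripper":100,"dx":-320,"dy":-339,"dz":23,"turn":0.8},{"gripper":100,"dx":-360,"dy":-381,"dz":26,"turn":0.9},{"gripper":100,"dx":-400,"dy":-424,"dz":29,"turn":1.0},{"gripper":100,"dx":-440,"dy":-466,"dz":32,"turn":1.1},{"gripper":100,"dx":-480,"dy":-508,"dz":34,"turn":1.216}]'; python3 -m inch '[{"gripper":100,"dx":0,"dy":0,"dz":0,"turn":0},{"gripper":100,"dx":0,"dy":0,"dz":0,"turn":0},{"gripper":100,"dx":0,"dy":0,"dz":0,"turn":0}]'; python3 - <<'E'
from h import *
s=read_state();print(s["time_s"],s["position"],s["tcp_rot"][:2].round(3),shift((.488,-.076,.2),s))
w=capture("wrist");cv2.imwrite("pics/w2.png",w[:,:,::-1]);np.save("w2.npy",s,allow_pickle=True)
for q in ("odd_vial_center","kit_place"):print(q,[(round(d["score"],2),np.round(d["extent"]).astype(int).tolist()) for d in recognise("wrist",q)])
E
```

```text
time_s: 1.85
position: [0.4532, 0.0153, 0.2043]
tcp_rot: [[0.043, 0.999, 0.001], [0.999, -0.043, -0.0], [0.0, 0.001, -1.0]]
force: [0.4, -0.3, 0.9]
opening: 0.999
time_s: 2.15
position: [0.4517, 0.0181, 0.2039]
tcp_rot: [[0.037, 0.999, -0.001], [0.999, -0.037, 0.001], [0.0, -0.001, -1.0]]
force: [-1.2, -0.3, 0.1]
opening: 0.998
2.15 [0.45174291 0.01813941 0.20393949] [[ 0.037  0.999 -0.001]
 [ 0.999 -0.037  0.001]] [-92.7  39.7   3.9]
odd_vial_center [(0.62, [317, 263, 31, 26])]
kit_place [(0.59, [315, 258, 48, 46])]
```

View pics/w2.png

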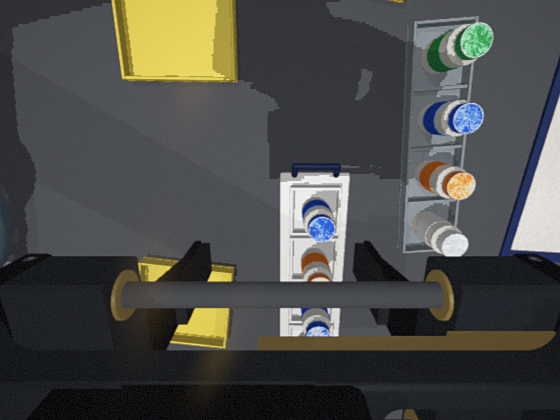

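The wrist view shows the kit row aligned with the tool at columns 281–349 and the odd vial near (316,263), partly behind the gripper's rod. The stock's blue cap is at (468,118). I'll finish the approach and measure from there.

```bash
python3 -m inch '[{"gripper":100,"dx":-30,"dy":13,"dz":2,"turn":0},{"gripper":100,"dx":-60,"dy":26,"dz":3,"turn":0},{"gripper":100,"dx":-92,"dy":38,"dz":4,"turn":0},{"gripper":100,"dx":-92,"dy":38,"dz":4,"turn":0},{"gripper":100,"dx":-92,"dy":38,"dz":4,"turn":0},{"gripper":100,"dx":-92,"dy":38,"dz":4,"turn":0}]'; python3 - <<'E'
from h import *
s=read_state();W=cam("wrist",s)
w=capture("wrist");cv2.imwrite("pics/w3.png",w[:,:,::-1]);np.save("w3.npy",s,allow_pickle=True)
for q in ("odd_vial_center","good_vial_center","kit_place"):print(q,[(round(d["score"],2),np.round(d["extent"]).astype(int).tolist(),plane(W,d["extent"][:2],.044).round(4)) for d in recognise("wrist",q)])
for nm,lo,hi in(("orange",(5,130,100),(18,255,255)),("blue",(105,100,80),(130,255,255)),("green",(40,60,60),(90,255,255))):
    for c in blobs(w,lo,hi,60):
        b=cv2.boundingRect(c);(u,v),r=cv2.minEnclosingCircle(c);print(nm,b,round(u),round(v),round(r,1),plane(W,(u,v),.05)[:2].round(3))
E
```

```text
time_s: 2.9
position: [0.4861, -0.0744, 0.1999]
tcp_rot: [[0.036, 0.999, -0.001], [0.999, -0.036, 0.001], [0.001, -0.001, -1.0]]
force: [-0.2, -0.5, -0.3]
opening: 0.999
odd_vial_center [(0.66, [286, 199, 29, 37], array([ 0.4894, -0.0766,  0.044 ])), (0.6, [286, 190, 55, 52], array([ 0.4901, -0.0672,  0.044 ]))]
good_vial_center [(0.76, [428, 23, 70, 46], array([0.6254, 0.0855, 0.044 ]))]
kit_place [(0.55, [284, 188, 54, 52], array([ 0.4876, -0.0648,  0.044 ]))]
orange (273, 196, 24, 18) 284 207 12.2 [ 0.487 -0.084]
orange (271, 181, 28, 12) 284 192 13.5 [ 0.488 -0.067]
orange (397, 72, 23, 37) 413 90 18.6 [0.614 0.028]
orange (420, 70, 34, 33) 436 86 18.4 [0.636 0.031]
blue (262, 308, 31, 22) 277 315 15.7 [ 0.473 -0.221]
blue (274, 256, 20, 21) 284 267 11.0 [ 0.484 -0.156]
blue (271, 232, 28, 16) 284 244 13.7 [ 0.486 -0.128]
blue (272, 124, 27, 27) 285 137 14.3 [ 0.491 -0.011]
blue (258, 78, 22, 17) 268 86 12.3 [0.476 0.037]
blue (488, 0, 72, 197) 529 99 101.2 [0.727 0.016]
blue (424, 0, 23, 24) 436 10 14.2 [0.628 0.094]
blue (400, 0, 36, 42) 417 21 21.0 [0.612 0.086]
```

View pics/w3.png

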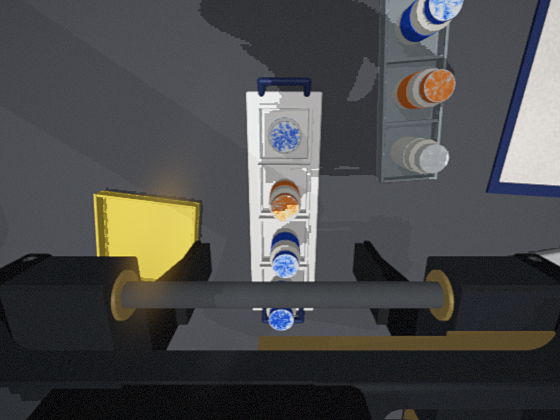

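```bash
python3 - <<'E'
from h import *
s=np.load("w3.npy",allow_pickle=True).item();W=cam("wrist",s);T=cam("top");S=cam("scene")
print("odd cap",plane(W,(284.5,207),.077),"T",plane(T,(358,201),.077))
print("front cap0",plane(W,(285,136),.078)[:2],"cap2",plane(W,(284.5,266),.077)[:2])
for p in((247,94),(322,92),(250,310),(316,310)):print("edge",p,plane(W,p,.02)[:2].round(4))
for p in((286,163.5),(285,216.5),(285,264)):print("sep",p,plane(W,p,.02)[:2].round(4))
for p in((384,66),(447,62),(377,182),(438,178)):print("rack",p,plane(W,p,.023)[:2].round(4))
g=tri(W,(428,21),T,(257,126));print("good tri",g, tri(W,(286,199),T,(355,205)))
print(shift((.488,-.076,.04),s))
E
```

```text
odd cap [ 0.48743167 -0.07611449  0.077     ] T [ 0.48854402 -0.07482281  0.077     ]
front cap0 [ 0.49018147 -0.00858289] cap2 [ 0.48524239 -0.14032891]
edge (247, 94) [0.4519 0.0329]
edge (322, 92) [0.5311 0.0319]
edge (250, 310) [ 0.4367 -0.234 ]
edge (316, 310) [ 0.5241 -0.2371]
sep (286, 163.5) [ 0.4907 -0.042 ]
sep (285, 216.5) [ 0.4874 -0.1051]
sep (285, 264) [ 0.4853 -0.168 ]
rack (384, 66) [0.5938 0.0541]
rack (447, 62) [0.6575 0.0554]
rack (377, 182) [ 0.5937 -0.0664]
rack (438, 178) [ 0.6626 -0.0643]
good tri [0.63392485 0.09436055 0.01959435] [ 0.48915486 -0.08124878  0.02674828]
[ -1.7   2.2 159.9]
```

```bash
python3 -m inch '[{"gripper":100,"dx":-1.5,"dy":2,"dz":25,"turn":0},{"gripper":100,"dx":-1.5,"dy":2,"dz":55,"turn":0},{"gripper":100,"dx":-1.5,"dy":2,"dz":85,"turn":0},{"gripper":100,"dx":-1.5,"dy":2,"dz":115,"turn":0},{"gripper":100,"dx":-1.5,"dy":2,"dz":138,"turn":0},{"gripper":100,"dx":-1.5,"dy":2,"dz":154,"turn":0},{"gripper":100,"dx":-1.5,"dy":2,"dz":162,"turn":0},{"gripper":100,"dx":-1.5,"dy":2,"dz":162,"turn":0},{"gripper":100,"dx":-1.5,"dy":2,"dz":162,"turn":0}]'; python3 -m inch '[{"gripper":45,"dx":0,"dy":0,"dz":0,"turn":0},{"gripper":45,"dx":0,"dy":0,"dz":0,"turn":0},{"gripper":45,"dx":0,"dy":0,"dz":0,"turn":0},{"gripper":45,"dx":0,"dy":0,"dz":0,"turn":0},{"gripper":45,"dx":0,"dy":0,"dz":0,"turn":0}]';  python3 -m inch '[{"gripper":0,"dx":0,"dy":0,"dz":0,"turn":0},{"gripper":0,"dx":0,"dy":0,"dz":0,"turn":0},{"gripper":0,"dx":0,"dy":0,"dz":0,"turn":0},{"gripper":0,"dx":0,"dy":0,"dz":0,"turn":0},{"gripper":0,"dx":0,"dy":0,"dz":0,"turn":0}]'
```

```text
time_s: 4.0
position: [0.4893, -0.0775, 0.0385]
tcp_rot: [[0.038, 0.999, 0.001], [0.999, -0.038, -0.0], [-0.0, 0.001, -1.0]]
force: [-0.5, 0.2, -0.1]
opening: 1.005
time_s: 4.5
position: [0.4891, -0.0776, 0.0382]
tcp_rot: [[0.038, 0.999, 0.0], [0.999, -0.038, -0.0], [-0.0, 0.0, -1.0]]
force: [0.3, 0.2, -0.0]
opening: 0.633
time_s: 5.0
position: [0.4889, -0.0775, 0.038]
tcp_rot: [[0.038, 0.999, -0.0], [0.999, -0.038, 0.0], [0.0, -0.0, -1.0]]
force: [-0.4, 0.0, 0.2]
opening: 0.38
```

```bash
python3 -m inch '[{"gripper":0,"dx":0,"dy":0,"dz":0,"turn":0},{"gripper":0,"dx":0,"dy":0,"dz":-3,"turn":0},{"gripper":0,"dx":0,"dy":0,"dz":-10,"turn":0},{"gripper":0,"dx":0,"dy":0,"dz":-25,"turn":0},{"gripper":0,"dx":0,"dy":0,"dz":-45,"turn":0},{"gripper":0,"dx":0,"dy":0,"dz":-65,"turn":0},{"gripper":0,"dx":0,"dy":0,"dz":-85,"turn":0},{"gripper":0,"dx":0,"dy":0,"dz":-100,"turn":0},{"gripper":0,"dx":0,"dy":0,"dz":-110,"turn":0},{"gripper":0,"dx":0,"dy":0,"dz":-110,"turn":0},{"gripper":0,"dx":0,"dy":0,"dz":-110,"turn":0}]'; python3 - <<'E'
from h import *
s=read_state();print(shift((.536,.278,.15),s))
w=capture("scene");cv2.imwrite("pics/s1.png",w[120:360,80:440,::-1])
E
```

```text
time_s: 6.1
position: [0.4887, -0.0774, 0.1479]
tcp_rot: [[0.038, 0.999, -0.0], [0.999, -0.038, 0.0], [0.0, -0.0, -1.0]]
force: [-0.1, -0.5, -1.5]
opening: 0.382
[357.   33.7  -2.1]
```

View pics/s1.png

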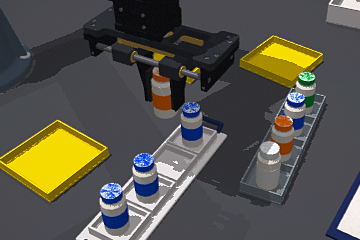

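The orange vial is held upright between the fingers, the second kit compartment is empty, and no other vial has moved. Now to the returns tray.

```bash
python3 -m inch '[{"gripper":0,"dx":10,"dy":1,"dz":0,"turn":0},{"gripper":0,"dx":30,"dy":3,"dz":0,"turn":0},{"gripper":0,"dx":60,"dy":6,"dz":0,"turn":0},{"gripper":0,"dx":95,"dy":9,"dz":0,"turn":0},{"gripper":0,"dx":135,"dy":13,"dz":0,"turn":0},{"gripper":0,"dx":175,"dy":17,"dz":0,"turn":0},{"gripper":0,"dx":215,"dy":20,"dz":0,"turn":0},{"gripper":0,"dx":255,"dy":24,"dz":0,"turn":0},{"gripper":0,"dx":290,"dy":27,"dz":0,"turn":0},{"gripper":0,"dx":320,"dy":30,"dz":0,"turn":0},{"gripper":0,"dx":342,"dy":32,"dz":0,"turn":0},{"gripper":0,"dx":357,"dy":34,"dz":0,"turn":0}]'; python3 -m inch '[{"gripper":0,"dx":0,"dy":0,"dz":0,"turn":0},{"gripper":0,"dx":0,"dy":0,"dz":0,"turn":0},{"gripper":0,"dx":0,"dy":0,"dz":0,"turn":0}]'; python3 - <<'E'
from h import *
s=read_state();print(shift((.536,.278,.15),s));W=cam("wrist",s)
w=capture("wrist");cv2.imwrite("pics/w4.png",w[:,:,::-1])
for c in blobs(w,(22,100,100),(35,255,255),1500):
    q=np.array([plane(W,p,.018)[:2] for p in cv2.boxPoints(cv2.minAreaRect(c))]);print(q.mean(0),q.round(3).tolist())
E
```

```text
time_s: 7.35
position: [0.5355, 0.2802, 0.1469]
tcp_rot: [[0.036, 0.999, -0.002], [0.999, -0.036, -0.0], [-0.0, -0.002, -1.0]]
force: [-0.7, -0.0, -0.8]
opening: 0.381
time_s: 7.65
position: [0.5361, 0.2767, 0.1477]
tcp_rot: [[0.039, 0.999, -0.001], [0.999, -0.039, -0.001], [-0.001, -0.001, -1.0]]
force: [1.2, -0.1, -1.1]
opening: 0.385
[ 1.3 -0.2 -2.3]
[0.34972313 0.23073165] [[0.293, 0.272], [0.423, 0.267], [0.411, 0.19], [0.271, 0.195]]
[0.53756806 0.28169002] [[0.459, 0.238], [0.492, 0.354], [0.609, 0.329], [0.591, 0.206]]
```

View pics/w4.png

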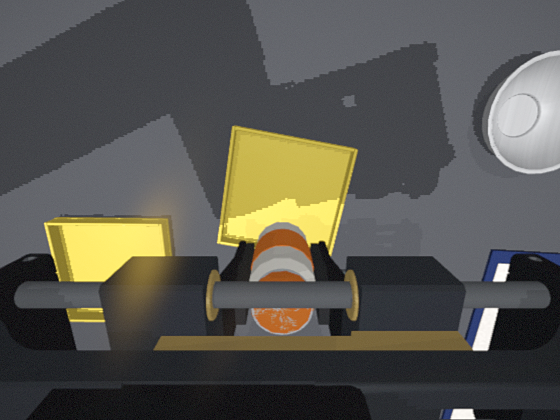

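The vial is held upright in view at (283,290), and the returns tray lies below it, as measured before. I'll descend.

```bash
python3 -m inch '[{"gripper":0,"dx":1,"dy":0,"dz":10,"turn":0},{"gripper":0,"dx":1,"dy":0,"dz":30,"turn":0},{"gripper":0,"dx":1,"dy":0,"dz":50,"turn":0},{"gripper":0,"dx":1,"dy":0,"dz":70,"turn":0},{"gripper":0,"dx":1,"dy":0,"dz":86,"turn":0},{"gripper":0,"dx":1,"dy":0,"dz":98,"turn":0},{"gripper":0,"dx":1,"dy":0,"dz":106,"turn":0},{"gripper":0,"dx":1,"dy":0,"dz":111,"turn":0},{"gripper":0,"dx":1,"dy":0,"dz":113,"turn":0},{"gripper":0,"dx":1,"dy":0,"dz":113,"turn":0},{"gripper":0,"dx":1,"dy":0,"dz":113,"turn":0},{"gripper":0,"dx":1,"dy":0,"dz":113,"turn":0}]';  python3 -m inch '[{"gripper":0,"dx":0,"dy":0,"dz":0.5,"turn":0},{"gripper":0,"dx":0,"dy":0,"dz":1,"turn":0},{"gripper":0,"dx":0,"dy":0,"dz":1.5,"turn":0},{"gripper":0,"dx":0,"dy":0,"dz":1.5,"turn":0},{"gripper":0,"dx":0,"dy":0,"dz":1.5,"turn":0}]'
```

```text
time_s: 8.9
position: [0.537, 0.2791, 0.0357]
tcp_rot: [[0.038, 0.999, 0.001], [0.999, -0.038, 0.0], [0.0, 0.001, -1.0]]
force: [-0.4, 0.6, -1.2]
opening: 0.382
time_s: 9.4
position: [0.5365, 0.2789, 0.0334]
tcp_rot: [[0.038, 0.999, -0.0], [0.999, -0.038, -0.0], [-0.0, -0.0, -1.0]]
force: [-0.4, 0.1, -0.8]
opening: 0.382
```

```bash
python3 -m inch '[{"gripper":0,"dx":0,"dy":0,"dz":0.4,"turn":0},{"gripper":0,"dx":0,"dy":0,"dz":0.8,"turn":0},{"gripper":0,"dx":0,"dy":0,"dz":0.8,"turn":0},{"gripper":0,"dx":0,"dy":0,"dz":0.8,"turn":0}]';  python3 -m inch '[{"gripper":0,"dx":0,"dy":0,"dz":0.4,"turn":0},{"gripper":0,"dx":0,"dy":0,"dz":0.8,"turn":0},{"gripper":0,"dx":0,"dy":0,"dz":0.8,"turn":0},{"gripper":0,"dx":0,"dy":0,"dz":0.8,"turn":0}]'
```

```text
time_s: 9.8
position: [0.5365, 0.2789, 0.0327]
tcp_rot: [[0.038, 0.999, -0.0], [0.999, -0.038, 0.0], [0.0, -0.0, -1.0]]
force: [0.8, 0.5, 0.1]
opening: 0.385
time_s: 10.2
position: [0.5366, 0.2789, 0.032]
tcp_rot: [[0.038, 0.999, 0.0], [0.999, -0.038, 0.0], [0.0, 0.0, -1.0]]
force: [0.0, -1.2, 0.1]
opening: 0.383
```

```bash
python3 -m inch '[{"gripper":0,"dx":0,"dy":0,"dz":0.4,"turn":0},{"gripper":0,"dx":0,"dy":0,"dz":0.4,"turn":0},{"gripper":0,"dx":0,"dy":0,"dz":0.4,"turn":0}]'
```

```text
time_s: 10.5
position: [0.5366, 0.2789, 0.032]
tcp_rot: [[0.038, 0.999, 0.0], [0.999, -0.038, 0.0], [0.0, 0.0, -1.0]]
force: [-1.2, -0.6, 4.9]
opening: 0.381
```

Contact made at 4.9 N. Next: release, rise and look.

```bash
python3 -m inch '[{"gripper":45,"dx":0,"dy":0,"dz":0,"turn":0},{"gripper":45,"dx":0,"dy":0,"dz":0,"turn":0},{"gripper":70,"dx":0,"dy":0,"dz":0,"turn":0},{"gripper":70,"dx":0,"dy":0,"dz":0,"turn":0},{"gripper":70,"dx":0,"dy":0,"dz":0,"turn":0},{"gripper":70,"dx":0,"dy":0,"dz":0,"turn":0}]';  python3 -m inch '[{"gripper":70,"dx":0,"dy":0,"dz":-10,"turn":0},{"gripper":80,"dx":0,"dy":0,"dz":-30,"turn":0},{"gripper":100,"dx":0,"dy":0,"dz":-60,"turn":0},{"gripper":100,"dx":0,"dy":0,"dz":-95,"turn":0},{"gripper":100,"dx":0,"dy":0,"dz":-130,"turn":0},{"gripper":100,"dx":0,"dy":0,"dz":-160,"turn":0},{"gripper":100,"dx":0,"dy":0,"dz":-168,"turn":0},{"gripper":100,"dx":0,"dy":0,"dz":-168,"turn":0}]'
python3 - <<'E'
from h import *
s=read_state();W=cam("wrist",s)
w=capture("wrist");t=capture("top")
np.save("w5.npy",s,allow_pickle=True);cv2.imwrite("pics/w5.png",w[:,:,::-1])
print([(round(d["score"],2),np.round(d["extent"]).astype(int).tolist()) for d in recognise("wrist","good_vial_center")])
for c in blobs(w,(5,130,100),(18,255,255),60)+blobs(w,(105,100,80),(130,255,255),60):
        b=cv2.boundingRect(c);print(b,plane(W,(b[0]+b[2]/2,b[1]+b[3]/2),.072)[:2].round(3))
print(shift((.62,.092,.2),s))
E
```

```text
time_s: 11.1
position: [0.5365, 0.2789, 0.0314]
tcp_rot: [[0.038, 0.999, -0.0], [0.999, -0.038, -0.0], [-0.0, -0.0, -1.0]]
force: [-0.3, 0.1, -0.4]
opening: 0.681
time_s: 11.9
position: [0.5373, 0.2792, 0.2014]
tcp_rot: [[0.038, 0.999, 0.004], [0.999, -0.038, 0.001], [0.001, 0.004, -1.0]]
force: [-0.9, -0.4, -0.5]
opening: 0.998
[(0.88, [355, 322, 34, 29]), (0.57, [282, 196, 33, 37])]
(269, 194, 24, 22) [0.536 0.278]
(267, 177, 29, 13) [0.537 0.3  ]
(340, 313, 28, 23) [0.614 0.132]
(456, 234, 104, 22) [0.771 0.225]
[-183.9   89.7    1.5]
```

View pics/w5.png

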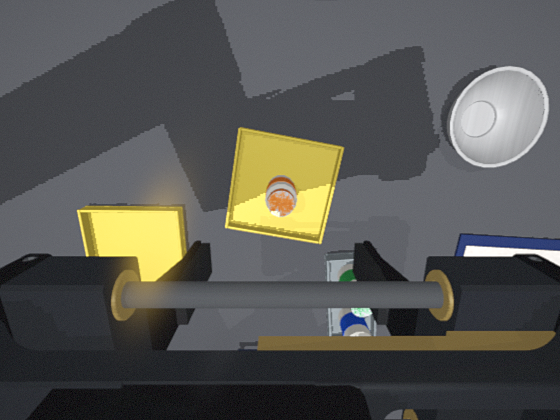

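The orange vial stands upright in the returns tray at about (281,196). Now to the stock rack.

```bash
python3 -m inch '[{"gripper":100,"dx":-10,"dy":5,"dz":0,"turn":0},{"gripper":100,"dx":-45,"dy":22,"dz":0,"turn":0},{"gripper":100,"dx":-85,"dy":41,"dz":0,"turn":0},{"gripper":100,"dx":-125,"dy":61,"dz":0,"turn":0},{"gripper":100,"dx":-160,"dy":78,"dz":1,"turn":0},{"gripper":100,"dx":-184,"dy":90,"dz":1,"turn":0},{"gripper":100,"dx":-184,"dy":90,"dz":1,"turn":0},{"gripper":100,"dx":-184,"dy":90,"dz":1,"turn":0},{"gripper":100,"dx":-184,"dy":90,"dz":1,"turn":0}]'
python3 - <<'E'
from h import *
s=read_state();W=cam("wrist",s);w=capture("wrist")
np.save("w6.npy",s,allow_pickle=True);cv2.imwrite("pics/w6.png",w[:,:,::-1])
print([(round(d["score"],2),np.round(d["extent"]).astype(int).tolist()) for d in recognise("wrist","good_vial_center")])
for c in blobs(w,(5,130,100),(18,255,255),60)+blobs(w,(105,100,80),(130,255,255),60)+blobs(w,(40,60,60),(90,255,255),60):
        b=cv2.boundingRect(c);print(b,plane(W,(b[0]+b[2]/2,b[1]+b[3]/2),.072)[:2].round(4))
E
```

```text
time_s: 12.95
position: [0.6185, 0.0922, 0.1976]
tcp_rot: [[0.037, 0.999, -0.002], [0.999, -0.037, 0.0], [0.0, -0.002, -1.0]]
force: [-0.4, 0.4, 0.6]
opening: 1.002
[(0.66, [290, 196, 35, 42])]
(282, 253, 24, 20) [0.6275 0.0278]
(279, 229, 28, 16) [0.6272 0.0573]
(174, 0, 35, 28) [0.5491 0.2582]
(277, 189, 27, 26) [0.6258 0.0945]
(383, 182, 20, 79) [0.7279 0.0704]
(274, 177, 30, 14) [0.6248 0.1126]
(436, 80, 124, 22) [0.8111 0.1891]
(271, 123, 29, 28) [0.623  0.1568]
```

View pics/w6.png

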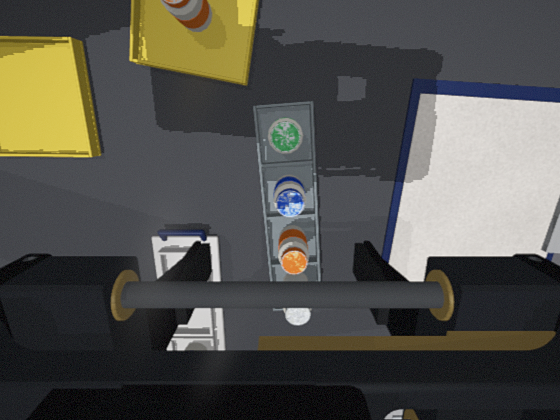

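The picture shows the stock's blue cap at (290,202), and the rack row turned about 4° from the tool. I'll correct the angle and descend.

```bash
python3 -m inch '[{"gripper":100,"dx":1,"dy":4,"dz":10,"turn":-0.03},{"gripper":100,"dx":2.5,"dy":7,"dz":35,"turn":-0.07},{"gripper":100,"dx":2.5,"dy":7,"dz":65,"turn":-0.07},{"gripper":100,"dx":2.5,"dy":7,"dz":95,"turn":-0.07},{"gripper":100,"dx":2.5,"dy":7,"dz":120,"turn":-0.07},{"gripper":100,"dx":2.5,"dy":7,"dz":140,"turn":-0.07},{"gripper":100,"dx":2.5,"dy":7,"dz":153,"turn":-0.07},{"gripper":100,"dx":2.5,"dy":7,"dz":160,"turn":-0.07},{"gripper":100,"dx":2.5,"dy":7,"dz":160,"turn":-0.07},{"gripper":100,"dx":2.5,"dy":7,"dz":160,"turn":-0.07}]'; python3 -m inch '[{"gripper":45,"dx":0,"dy":0,"dz":0,"turn":0},{"gripper":45,"dx":0,"dy":0,"dz":0,"turn":0},{"gripper":45,"dx":0,"dy":0,"dz":0,"turn":0},{"gripper":45,"dx":0,"dy":0,"dz":0,"turn":0},{"gripper":45,"dx":0,"dy":0,"dz":0,"turn":0},{"gripper":0,"dx":0,"dy":0,"dz":0,"turn":0},{"gripper":0,"dx":0,"dy":0,"dz":0,"turn":0},{"gripper":0,"dx":0,"dy":0,"dz":0,"turn":0},{"gripper":0,"dx":0,"dy":0,"dz":0,"turn":0},{"gripper":0,"dx":0,"dy":0,"dz":0,"turn":0},{"gripper":0,"dx":0,"dy":0,"dz":0,"turn":0}]'
```

```text
time_s: 14.05
position: [0.6273, 0.094, 0.0392]
tcp_rot: [[-0.032, 0.999, 0.002], [0.999, 0.032, -0.0], [-0.0, 0.002, -1.0]]
force: [0.3, 0.6, -1.2]
opening: 0.998
time_s: 15.15
position: [0.6265, 0.0938, 0.0384]
tcp_rot: [[-0.032, 0.999, -0.0], [0.999, 0.032, -0.0], [-0.0, -0.0, -1.0]]
force: [-0.6, 0.2, -1.0]
opening: 0.382
```

```bash
python3 -m inch '[{"gripper":0,"dx":0,"dy":0,"dz":-3,"turn":0},{"gripper":0,"dx":0,"dy":0,"dz":-10,"turn":0},{"gripper":0,"dx":0,"dy":0,"dz":-25,"turn":0},{"gripper":0,"dx":0,"dy":0,"dz":-45,"turn":0},{"gripper":0,"dx":0,"dy":0,"dz":-65,"turn":0},{"gripper":0,"dx":0,"dy":0,"dz":-88,"turn":0},{"gripper":0,"dx":0,"dy":0,"dz":-108,"turn":0},{"gripper":0,"dx":0,"dy":0,"dz":-118,"turn":0},{"gripper":0,"dx":0,"dy":0,"dz":-120,"turn":0},{"gripper":0,"dx":0,"dy":0,"dz":-120,"turn":0}]'
python3 - <<'E'
from h import *
s=read_state();print(shift((.4885,-.0735,.158),s),s["force"])
E
```

```text
time_s: 16.15
position: [0.6264, 0.0939, 0.1588]
tcp_rot: [[-0.032, 0.999, 0.0], [0.999, 0.032, -0.0], [-0.0, 0.0, -1.0]]
force: [-0.2, -0.7, -1.0]
opening: 0.377
[-162.9 -143.2    0.8] [-0.18368452 -0.65410532 -0.99070961]
```

```bash
python3 -m inch '[{"gripper":0,"dx":-8,"dy":-7,"dz":0,"turn":0},{"gripper":0,"dx":-28,"dy":-25,"dz":0,"turn":0.01},{"gripper":0,"dx":-53,"dy":-47,"dz":0,"turn":0.02},{"gripper":0,"dx":-80,"dy":-70,"dz":0,"turn":0.03},{"gripper":0,"dx":-107,"dy":-94,"dz":0,"turn":0.045},{"gripper":0,"dx":-130,"dy":-114,"dz":0,"turn":0.06},{"gripper":0,"dx":-148,"dy":-130,"dz":0,"turn":0.07},{"gripper":0,"dx":-159,"dy":-140,"dz":0,"turn":0.07},{"gripper":0,"dx":-163,"dy":-143,"dz":0,"turn":0.07},{"gripper":0,"dx":-163,"dy":-143,"dz":0,"turn":0.07},{"gripper":0,"dx":-163,"dy":-143,"dz":0,"turn":0.07},{"gripper":0,"dx":-163,"dy":-143,"dz":0,"turn":0.07}]'
python3 - <<'E'
from h import *
s=read_state();print(shift((.4885,-.0735,.046),s))
w=capture("wrist");t=capture("scene");cv2.imwrite("pics/w7.png",np.hstack([w,cv2.resize(t[120:380,60:440],(0,0),fx=420/260,fy=420/260)])[:,::1,::-1][:, :])
im=cv2.imread("pics/w7.png");cv2.imwrite("pics/w7.png",cv2.resize(im,(800,int(im.shape[0]*800/im.shape[1])),interpolation=cv2.INTER_AREA))
E
```

```text
time_s: 17.35
position: [0.4896, -0.0731, 0.1585]
tcp_rot: [[0.037, 0.999, 0.001], [0.999, -0.037, -0.0], [0.0, 0.001, -1.0]]
force: [0.7, 0.4, -0.9]
opening: 0.382
[ -0.5  -1.1 112.5]
```

View pics/w7.png

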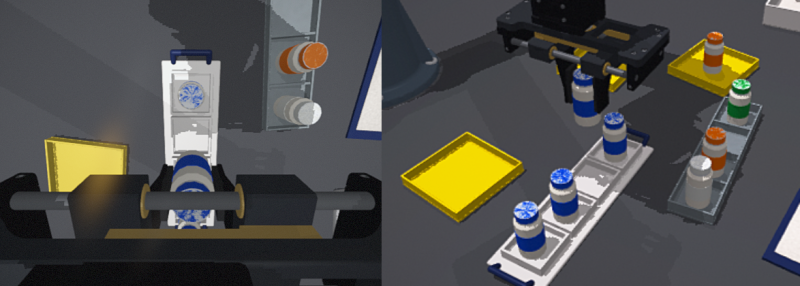

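The blue vial is held upright over the row, the second compartment is empty, and the orange vial stands in the returns tray. I'll lower it.

```bash
python3 -m inch '[{"gripper":0,"dx":-0.5,"dy":-1,"dz":8,"turn":0},{"gripper":0,"dx":-0.5,"dy":-1,"dz":26,"turn":0},{"gripper":0,"dx":-0.5,"dy":-1,"dz":46,"turn":0},{"gripper":0,"dx":-0.5,"dy":-1,"dz":66,"turn":0},{"gripper":0,"dx":-0.5,"dy":-1,"dz":83,"turn":0},{"gripper":0,"dx":-0.5,"dy":-1,"dz":96,"turn":0},{"gripper":0,"dx":-0.5,"dy":-1,"dz":105,"turn":0},{"gripper":0,"dx":-0.5,"dy":-1,"dz":110,"turn":0},{"gripper":0,"dx":-0.5,"dy":-1,"dz":112,"turn":0},{"gripper":0,"dx":-0.5,"dy":-1,"dz":112,"turn":0},{"gripper":0,"dx":-0.5,"dy":-1,"dz":112,"turn":0},{"gripper":0,"dx":-0.5,"dy":-1,"dz":112,"turn":0}]'; python3 -m inch '[{"gripper":0,"dx":0,"dy":0,"dz":0.4,"turn":0},{"gripper":0,"dx":0,"dy":0,"dz":0.8,"turn":0},{"gripper":0,"dx":0,"dy":0,"dz":0.8,"turn":0},{"gripper":0,"dx":0,"dy":0,"dz":0.8,"turn":0}]'
```

```text
time_s: 18.65
position: [0.4882, -0.0742, 0.047]
tcp_rot: [[0.038, 0.999, 0.001], [0.999, -0.038, -0.0], [-0.0, 0.001, -1.0]]
force: [0.0, 0.9, 0.3]
opening: 0.384
time_s: 19.05
position: [0.4879, -0.0741, 0.0458]
tcp_rot: [[0.038, 0.999, 0.0], [0.999, -0.038, -0.0], [-0.0, 0.0, -1.0]]
force: [0.3, -0.0, -0.5]
opening: 0.382
```

```bash
python3 -m inch '[{"gripper":0,"dx":0,"dy":0,"dz":0.4,"turn":0},{"gripper":0,"dx":0,"dy":0,"dz":0.8,"turn":0},{"gripper":0,"dx":0,"dy":0,"dz":0.8,"turn":0},{"gripper":0,"dx":0,"dy":0,"dz":0.8,"turn":0}]'; python3 -m inch '[{"gripper":0,"dx":0,"dy":0,"dz":0.3,"turn":0},{"gripper":0,"dx":0,"dy":0,"dz":0.6,"turn":0},{"gripper":0,"dx":0,"dy":0,"dz":0.6,"turn":0},{"gripper":0,"dx":0,"dy":0,"dz":0.6,"turn":0}]'
```

```text
time_s: 19.45
position: [0.4878, -0.0741, 0.0449]
tcp_rot: [[0.038, 0.999, -0.0], [0.999, -0.038, 0.0], [0.0, -0.0, -1.0]]
force: [-0.5, 0.1, -0.2]
opening: 0.384
time_s: 19.85
position: [0.4879, -0.0741, 0.0444]
tcp_rot: [[0.038, 0.999, 0.0], [0.999, -0.038, -0.0], [-0.0, 0.0, -1.0]]
force: [-1.2, -0.3, 1.2]
opening: 0.385
```

```bash
python3 -m inch '[{"gripper":0,"dx":0,"dy":0,"dz":0.4,"turn":0},{"gripper":0,"dx":0,"dy":0,"dz":0.4,"turn":0},{"gripper":0,"dx":0,"dy":0,"dz":0.4,"turn":0}]'
```

```text
time_s: 20.15
position: [0.4879, -0.0741, 0.0444]
tcp_rot: [[0.038, 0.999, 0.0], [0.999, -0.038, -0.0], [-0.0, 0.0, -1.0]]
force: [-0.7, 0.0, 5.0]
opening: 0.379
```

Contact made at 5 N. Next: release, rise and check.

```bash
python3 -m inch '[{"gripper":45,"dx":0,"dy":0,"dz":0,"turn":0},{"gripper":45,"dx":0,"dy":0,"dz":0,"turn":0},{"gripper":80,"dx":0,"dy":0,"dz":0,"turn":0},{"gripper":80,"dx":0,"dy":0,"dz":0,"turn":0},{"gripper":80,"dx":0,"dy":0,"dz":0,"turn":0},{"gripper":80,"dx":0,"dy":0,"dz":0,"turn":0}]';  python3 -m inch '[{"gripper":80,"dx":0,"dy":0,"dz":-10,"turn":0},{"gripper":80,"dx":0,"dy":0,"dz":-30,"turn":0},{"gripper":80,"dx":0,"dy":0,"dz":-60,"turn":0},{"gripper":80,"dx":0,"dy":0,"dz":-95,"turn":0},{"gripper":80,"dx":0,"dy":0,"dz":-130,"turn":0},{"gripper":80,"dx":0,"dy":0,"dz":-150,"turn":0},{"gripper":80,"dx":0,"dy":0,"dz":-155,"turn":0},{"gripper":80,"dx":0,"dy":0,"dz":-155,"turn":0},{"gripper":80,"dx":0,"dy":0,"dz":-155,"turn":0}]'
python3 - <<'E'
from h import *
w=capture("wrist");t=capture("scene")
im=np.hstack([w,cv2.resize(t[120:380,60:440],(614,420))])[:,:,::-1]
cv2.imwrite("pics/w8.png",cv2.resize(im,(800,286),interpolation=cv2.INTER_AREA))
E
```

```text
time_s: 20.75
position: [0.4879, -0.0741, 0.0438]
tcp_rot: [[0.038, 0.999, -0.0], [0.999, -0.038, 0.0], [0.0, -0.0, -1.0]]
force: [0.8, -0.1, 0.0]
opening: 0.725
time_s: 21.65
position: [0.487, -0.0738, 0.1981]
tcp_rot: [[0.038, 0.999, -0.002], [0.999, -0.038, 0.001], [0.001, -0.002, -1.0]]
force: [-1.2, -0.3, 0.2]
opening: 0.803
```

View pics/w8.png

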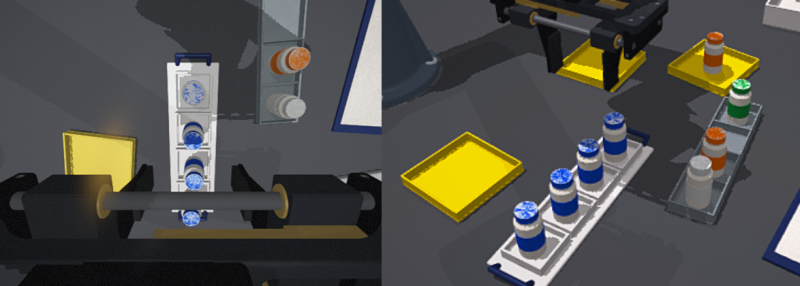

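The picture shows four blue-capped vials upright in the kit, the orange one upright in the returns tray, and the gripper clear of everything.

```bash
python3 -c "
from rig import *
print(hand_in())"
```

```text
the job is handed in; nothing more can be done
None
```

The swap is done and handed in at about 21.7 s of the 56 s allowed. The orange-capped vial went from the kit to the leftmost yellow tray, then the stock rack's blue-capped vial went into the empty kit compartment. I lowered each vial in sub-millimetre steps until it touched the floor at about 5 N, then released it.

**Last checks:** The final pictures show four blue-capped vials upright in the kit and the orange one upright in the returns tray. The other vials were still standing, and the gripper was open and clear at z ≈ 0.2 m. None of these checks failed or disagreed, though I took no pictures after handing in.

**Along the way:** My first move calls were refused because the rows left out some keys, and nothing moved. The first long move also stopped about 100 mm short because of the joint speed cap, so I finished it with a second move. I viewed 10 pictures.

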